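# Load and start the watch-parts dryer

### The arm

A 6-joint arm with a two-finger parallel gripper is mounted at the origin on the work surface. World frame = base frame: x ahead of the robot, y to its left, z up, the work surface at z = 0. Lengths are in m, angles in degrees, forces in N, time in s.
With the tool pointing down it reaches from about 0.4 to 0.825 m from the base axis. Payload 7 kg.
Tool frame: the origin (TCP) lies midway between the tips of the shut fingers; the grasp point (between the pads) lies 19 mm behind it; z points along the fingers, y is the line along which they close (so a half turn about z gives the same grasp; the last joint's range is limited). The gripper opens to 88 mm and grips with 3 to 60 N. Pads are 19 mm wide; open, the fingers measure 130 mm over their backs; the gripper's body (78 mm by 193 mm) begins 47 mm behind the grasp point.
Start: joints at [83.6, 20.546, 0.682, 0, -70.136, -16.507], TCP at [0.263, 0.622, 0.227] pointing down, gripper open.
Joint ranges: [-176.03, 176.03], [-82.01, 121.73], [-58.28, 71.71], [-173.87, 95.51], [-174.79, -0.11], [-173.66, 173.66]. Speed limits (degrees/s): [136.94, 136.94, 172.46, 180, 180, 180].

### API

Orientations are given as [roll, pitch, yaw] about the fixed x, y, z axes, in that order (R = Rz(yaw) Ry(pitch) Rx(roll)).
In Python, from plant import r, eyes, workorder gives the robot as it stands.
- The arm moves only by the tool step_arm, never from a script. Its argument "plan" is a list of rows, each a list of 5 numbers: the shift along the tool's x, y, z each as a share of 25 cm, from -1 to 1, then the turn about the tool's z as a share of 60 degrees, from -1 to 1, then the finger opening in mm, from 0 to 87.6. In form: [[x, y, z, turn, jaw], ...]. A call has 1 to 12 rows; each row is the pose to reach, as a shift and turn from the pose commanded when the call began, along the tool's axes at that moment; what a row does not reach only later rows make up. A row lasts 1/12 s, in which the tool goes at most 41.7 mm and 7.16 degrees, less where a joint would pass 70% of its speed; a pose out of reach is approached as far as the arm can. A call with a number of a shift or a turn outside -1 to 1 is refused whole. A call with a gripper value outside its range is refused whole. The fingers move at their own pace and stop on an object; "newtons" is the grip in N (left out, the last holds). Time passes only in rows, so rows that repeat a pose let the fingers close. It gives the time, the measured TCP pose, the force, the opening and the grip force at its end, in the units of the state.
- r.get_state(): the state, without advancing time (a new reading comes with each control period).
- eyes.capture(name): name is "side" or "top" or "wrist"; returns the picture (420x560x3 uint8, red, green, blue); there is no depth.
- eyes.camera_model(name): a dict with "fov_y" (degrees; the focal length in pixels is half the picture's height over the tangent of half this angle, whatever the lens; pixels are square), "cx", "cy" (the principal point, pixels), "world_to_cam" (4x4, takes a point from world to camera coordinates); the wrist camera has in their place "hand_eye" (4x4, takes a point from camera to tool coordinates, whose origin is the TCP and whose axes are the flange's). Camera axes: x right, y up, looking along -z (the intrinsics and any distortion apply to the point x, -y, -z); pixel columns grow to the right and rows downward; lengths in m; the calibration is good to about 2 mm. The wrist camera is an equidistant fisheye: a pixel r from the principal point sees the ray r / f radians off the axis. A picture is of the moment at which its call begins: read the wrist's pose just before it. camera_model takes no time and is no camera call.
- workorder.close_job(): hands the job in; it is judged then, once.
The state is a dict: "time_s": time; "joints": joint angles; "qd": joint speeds; "joint_torque": joint torques, N m; "tcp_pos": TCP position; "eef_rot": TCP orientation; "contact_force": force on the tool from outside, world axes, zero at the start; "moment": the same for the moment, N m; "gripper_width": finger opening in m; "gripper_force": force on a finger pad.
Only numpy, scipy, OpenCV 4.12 (cv2) and the standard library are available. Lean on these libraries where they do the work, as an engineer would, in place of code of your own. Each camera call takes 0.05 s, during which the arm holds its last target. There are 200 camera calls.

### The job

Get the cleaned watch parts drying: stand every steel basket that is there upright on the bench squarely in front of an air nozzle of its own, a finger's width (about 15 mm) from the nozzle's mouth, put the dust dome over the bare watch movement without shifting the movement much, so that the movement is roughly in the middle under it, and slide the timer grip level with the brass pointer. Only when all that is done, press the dryer's start lever down until it catches and stays down; leave the loupe and the oil pot where they are.

Things in the scene. Friction and masses are not known exactly. Their poses are not given: they have to be found in the camera images.
- basket1: one of up to five identical round steel parts baskets for cleaned watch parts (three to five are present, starting on the white paper sheet): closed drum 36 mm in diameter and 22 mm high, with a straight upright stem 10 mm in diameter in its middle up to 60 mm above its underside, to be gripped from above; about 60 g. Origin: centre of the underside, z up.
- basket2: one of up to five identical round steel parts baskets for cleaned watch parts (three to five are present, starting on the white paper sheet): closed drum 36 mm in diameter and 22 mm high, with a straight upright stem 10 mm in diameter in its middle up to 60 mm above its underside, to be gripped from above; about 60 g. Origin: centre of the underside, z up.
- basket3: one of up to five identical round steel parts baskets for cleaned watch parts (three to five are present, starting on the white paper sheet): closed drum 36 mm in diameter and 22 mm high, with a straight upright stem 10 mm in diameter in its middle up to 60 mm above its underside, to be gripped from above; about 60 g. Origin: centre of the underside, z up.
- basket4: one of up to five identical round steel parts baskets for cleaned watch parts (three to five are present, starting on the white paper sheet): closed drum 36 mm in diameter and 22 mm high, with a straight upright stem 10 mm in diameter in its middle up to 60 mm above its underside, to be gripped from above; about 60 g. Origin: centre of the underside, z up.
- basket5: one of up to five identical round steel parts baskets for cleaned watch parts (three to five are present, starting on the white paper sheet): closed drum 36 mm in diameter and 22 mm high, with a straight upright stem 10 mm in diameter in its middle up to 60 mm above its underside, to be gripped from above; about 60 g. Origin: centre of the underside, z up.
- nozzle1 (a point): centre of the mouth of air nozzle 1 of the dryer, 14 mm above the bench: a steel tube 20 mm in diameter that sticks 25 mm out of the dryer's front. Nozzles 1 to 5 stand 62 mm apart along the dryer's +y. Axes as the dryer's: the air blows along -x. Nozzle tops are 24 mm above the bench.
- nozzle2 (a point): centre of the mouth of air nozzle 2 of the dryer, 14 mm above the bench: a steel tube 20 mm in diameter that sticks 25 mm out of the dryer's front. Nozzles 1 to 5 stand 62 mm apart along the dryer's +y. Axes as the dryer's: the air blows along -x. Nozzle tops are 24 mm above the bench.
- nozzle3 (a point): centre of the mouth of air nozzle 3 of the dryer, 14 mm above the bench: a steel tube 20 mm in diameter that sticks 25 mm out of the dryer's front. Nozzles 1 to 5 stand 62 mm apart along the dryer's +y. Axes as the dryer's: the air blows along -x. Nozzle tops are 24 mm above the bench.
- nozzle4 (a point): centre of the mouth of air nozzle 4 of the dryer, 14 mm above the bench: a steel tube 20 mm in diameter that sticks 25 mm out of the dryer's front. Nozzles 1 to 5 stand 62 mm apart along the dryer's +y. Axes as the dryer's: the air blows along -x. Nozzle tops are 24 mm above the bench.
- nozzle5 (a point): centre of the mouth of air nozzle 5 of the dryer, 14 mm above the bench: a steel tube 20 mm in diameter that sticks 25 mm out of the dryer's front. Nozzles 1 to 5 stand 62 mm apart along the dryer's +y. Axes as the dryer's: the air blows along -x. Nozzle tops are 24 mm above the bench.
- dryer: warm-air dryer fixed on the bench: grey cabinet 120 mm deep (x), 460 mm long (y), 60 mm high, nozzles towards the robot. Origin: on the bench; the cabinet reaches from -60 to 60 mm in its x and -235 to 225 mm in its y. On top: the timer slide (in its -y half) and the start lever (near its +y end).
- lever (a joint): start lever: a sprung arm hinged on the rear of the dryer's top, its pad to the robot. 0 = up (rest, arm rises 29 degrees from the hinge), grows as pressed down, 0.5 rad = fully down (arm level, end stop). Let go before about 0.38 it springs back; past that a detent pulls it to 0.5 and holds it. Pressing the pad takes 5 to 9 N at first, less towards the catch.
- lever_pad (a point): middle of the top face of the lever's black pad, 40 mm long (along the arm), 36 mm wide, 12 mm thick; about 150 mm above the bench when up, 96 mm when fully down. The lever's hinge is a level axis along the dryer's y, at 30 mm in its x, 190 mm in its y, 90 mm above the bench; the pad's middle is 115 mm from it.
- timer (a joint): position of the timer grip along its track (m), 0 to 0.10, growing along the dryer's +y; sliding it takes about 2 N, and it stays where it is left.
- timer_top (a point): middle of the top face of the timer grip, a black block 28 mm (dryer x) by 20 mm (dryer y) by 40 mm high on an aluminium track on the dryer's top; the top face is about 114 mm above the bench, the track's surface 74 mm. Pinch it from above across its 20 mm.
- index: fixed brass pointer, an upright fin 5 mm thick (y), 20 mm long, 26 mm high, on the dryer's top along the rear edge of the timer track; origin at its end towards the track, on the dryer's top, axes as the dryer's. It marks where the timer grip's middle must stand along the dryer's y.
- dome: clear dust dome, open below, 92 mm in diameter over its rim, 84 mm inside, 60 mm high, with a grey knob 22 mm in diameter on top from 66 to 96 mm; inside height about 55 mm; 140 g. Origin: centre of its rim's underside.
- movement: bare watch movement: brass disc in a round white holder, 34 mm in diameter, 25 mm high in all, 120 g. Origin: centre of the underside.
- loupe: black eye loupe standing on the bench, 38 mm in diameter, 40 mm high; not part of the job. Origin: centre of the underside.
- oil_pot: small amber oil pot with black cap standing by the baskets, 30 mm in diameter, 17 mm high; not part of the job. Origin: centre of the underside.
Not all that is in view belongs to the job. Leave any orange or turquoise look-alike of the basket4 alone. What is shaped like the basket3 but green is not meant.

How it is judged (in metres and radians):
On the way, in this order (a step that is already met when the one before it is completed fails the run):
1. every basket stands in front of a nozzle, the dome covers the movement and the timer is level with the pointer (((x of basket1 in the frame of nozzle1 between -0.043 and -0.023 m and y of basket1 in the frame of nozzle1 between -0.009 and 0.009 m) or (x of basket1 in the frame of nozzle2 between -0.043 and -0.023 m and y of basket1 in the frame of nozzle2 between -0.009 and 0.009 m) or (x of basket1 in the frame of nozzle3 between -0.043 and -0.023 m and y of basket1 in the frame of nozzle3 between -0.009 and 0.009 m) or (x of basket1 in the frame of nozzle4 between -0.043 and -0.023 m and y of basket1 in the frame of nozzle4 between -0.009 and 0.009 m) or (x of basket1 in the frame of nozzle5 between -0.043 and -0.023 m and y of basket1 in the frame of nozzle5 between -0.009 and 0.009 m)) and height (world z) of each of basket1, basket2, basket3, basket4, basket5, dome below 0.006 m and angle between each of basket1, basket2, basket3, basket4, basket5, movement's own z axis and vertical below 0.1 rad and linear speed of each of basket1, basket2, basket3, basket4, basket5, dome below 0.03 m/s and ((x of basket2 in the frame of nozzle1 between -0.043 and -0.023 m and y of basket2 in the frame of nozzle1 between -0.009 and 0.009 m) or (x of basket2 in the frame of nozzle2 between -0.043 and -0.023 m and y of basket2 in the frame of nozzle2 between -0.009 and 0.009 m) or (x of basket2 in the frame of nozzle3 between -0.043 and -0.023 m and y of basket2 in the frame of nozzle3 between -0.009 and 0.009 m) or (x of basket2 in the frame of nozzle4 between -0.043 and -0.023 m and y of basket2 in the frame of nozzle4 between -0.009 and 0.009 m) or (x of basket2 in the frame of nozzle5 between -0.043 and -0.023 m and y of basket2 in the frame of nozzle5 between -0.009 and 0.009 m)) and ((x of basket3 in the frame of nozzle1 between -0.043 and -0.023 m and y of basket3 in the frame of nozzle1 between -0.009 and 0.009 m) or (x of basket3 in the frame of nozzle2 between -0.043 and -0.023 m and y of basket3 in the frame of nozzle2 between -0.009 and 0.009 m) or (x of basket3 in the frame of nozzle3 between -0.043 and -0.023 m and y of basket3 in the frame of nozzle3 between -0.009 and 0.009 m) or (x of basket3 in the frame of nozzle4 between -0.043 and -0.023 m and y of basket3 in the frame of nozzle4 between -0.009 and 0.009 m) or (x of basket3 in the frame of nozzle5 between -0.043 and -0.023 m and y of basket3 in the frame of nozzle5 between -0.009 and 0.009 m)) and ((x of basket4 in the frame of nozzle1 between -0.043 and -0.023 m and y of basket4 in the frame of nozzle1 between -0.009 and 0.009 m) or (x of basket4 in the frame of nozzle2 between -0.043 and -0.023 m and y of basket4 in the frame of nozzle2 between -0.009 and 0.009 m) or (x of basket4 in the frame of nozzle3 between -0.043 and -0.023 m and y of basket4 in the frame of nozzle3 between -0.009 and 0.009 m) or (x of basket4 in the frame of nozzle4 between -0.043 and -0.023 m and y of basket4 in the frame of nozzle4 between -0.009 and 0.009 m) or (x of basket4 in the frame of nozzle5 between -0.043 and -0.023 m and y of basket4 in the frame of nozzle5 between -0.009 and 0.009 m)) and ((x of basket5 in the frame of nozzle1 between -0.043 and -0.023 m and y of basket5 in the frame of nozzle1 between -0.009 and 0.009 m) or (x of basket5 in the frame of nozzle2 between -0.043 and -0.023 m and y of basket5 in the frame of nozzle2 between -0.009 and 0.009 m) or (x of basket5 in the frame of nozzle3 between -0.043 and -0.023 m and y of basket5 in the frame of nozzle3 between -0.009 and 0.009 m) or (x of basket5 in the frame of nozzle4 between -0.043 and -0.023 m and y of basket5 in the frame of nozzle4 between -0.009 and 0.009 m) or (x of basket5 in the frame of nozzle5 between -0.043 and -0.023 m and y of basket5 in the frame of nozzle5 between -0.009 and 0.009 m)) and horizontal distance between dome and movement below 0.02 m and angle between dome's own z axis and vertical below 0.06 rad and y of timer_top in the frame of index between -0.005 and 0.005 m), for 0.2 s.
2. the start lever is down and caught (value of joint lever above 0.46 rad), for 0.2 s.
At the end, for the whole second after the job is handed in: Every basket present upright on the bench, middle within 9 mm of a nozzle's axis, 5 to 25 mm clear of its mouth; dome flat on the bench, middle within 20 mm of the movement's; timer grip within 5 mm of the pointer along the track; lever held above 0.46 rad (all of step 1 and value of joint lever above 0.46 rad); the robot touches nothing.
It fails at once if the movement is tipped or pushed more than 40 mm (distance of movement from where it was at the start of the episode above 0.04 m or angle between movement's own z axis and vertical above 0.4 rad).
It fails at once if the loupe is knocked over or moved more than 50 mm (distance of loupe from where it was at the start of the episode above 0.05 m or angle between loupe's own z axis and vertical above 0.7 rad).
It fails at once if the oil pot is knocked over or moved more than 50 mm (distance of oil_pot from where it was at the start of the episode above 0.05 m or angle between oil_pot's own z axis and vertical above 0.7 rad).
Of basket1, basket2, basket3, basket4, basket5 only 3 to 5 are there at a start; the rules pass over those that are not, and their reading is None.
At some moment in a run one of basket1, basket2, basket3, basket4, basket5 may be knocked a few centimetres aside while the robot is not near it.
It also fails if it takes over 210 s, if anything falls off the work surface, if the arm or the gripper's body presses on something with over 40 N, if the wrist force passes 120 N, or if a joint passes its speed limit or range.

## Working session

There is one attempt and no reset: what is moved stays moved. The work goes in short steps, Python scripts to look and compute and a tool call to move; the robot and the scene stay as the last step left them, time stands still between calls to the robot, and variables do not carry over. Pictures are saved under pics/ and viewed, at most 14 in all, crops included, and the job is handed in when it is done.

Besides the shell and the picture viewer there is one more tool, called after ">>>" by a JSON object that holds its "method" and its "body". step_arm: Moves the arm, as the interface text tells. Its arguments: {"type":"object","properties":{"plan":{"type":"array"},"newtons":{"type":"number"}},"required":["plan"]}

```bash
ls; mkdir -p pics
cat > h.py <<'E'
import numpy as np, cv2
from plant import r, eyes, workorder
def snap(n,f):
    im=eyes.capture(n); cv2.imwrite('pics/'+f+'.png',im[:,:,::-1]); return im
E
python3 - <<'E'
from h import *
for n in('top','side','wrist'):
    print(n,eyes.camera_model(n))
s=r.get_state();print(s)
for n in('top','side','wrist'): snap(n,n+'0')
E
```

```text
pics
top {'fov_y': 42.449013090034896, 'cx': 268.45591353879917, 'cy': 196.5624602886585, 'world_to_cam': array([[-1.85877935e-02, -9.99826375e-01, -1.30936150e-03,
         5.44160462e-03],
       [ 9.96767302e-01, -1.86332693e-02,  7.81520703e-02,
        -5.09431727e-01],
       [-7.81628988e-02,  1.47545809e-04,  9.96940590e-01,
        -1.73317957e+00],
       [ 0.00000000e+00,  0.00000000e+00,  0.00000000e+00,
         1.00000000e+00]])}
side {'fov_y': 46.326227114876, 'cx': 271.69465791185695, 'cy': 204.82669159747164, 'world_to_cam': array([[ 0.78614665, -0.61759765, -0.02337905, -0.39589358],
       [ 0.36129857,  0.42855192,  0.82813441, -0.25826738],
       [-0.50143473, -0.65948191,  0.5600418 , -0.98089957],
       [ 0.        ,  0.        ,  0.        ,  1.        ]])}
wrist {'fov_y': 65.70646984690485, 'cx': 278.0736647491036, 'cy': 204.57796200012584, 'hand_eye': array([[-3.61077712e-04,  9.65777817e-01,  2.59370540e-01,
         7.03385190e-02],
       [ 9.99999586e-01,  1.31950495e-04,  9.00806627e-04,
         1.49662563e-05],
       [ 8.35754987e-04,  2.59370758e-01, -9.65777465e-01,
        -1.57604280e-01],
       [ 0.00000000e+00,  0.00000000e+00,  0.00000000e+00,
         1.00000000e+00]])}
{'time_s': 0.0, 'joints': array([ 8.35991798e+01,  2.05916985e+01,  6.32917929e-01, -1.95305618e-02,
       -7.01353458e+01, -1.65086210e+01]), 'qd': array([ 0.00705629, -0.09287741,  0.04044387, -0.02255226,  0.06424729,
       -0.05723974]), 'joint_torque': array([-2.26786622e-03, -5.82717025e+01,  2.93043870e+01,  6.99736655e+00,
        6.81309117e-03, -1.51407144e-04]), 'tcp_pos': array([0.26257991, 0.62129817, 0.22561507]), 'eef_rot': array([ 1.79904536e+02, -9.14643901e-03, -2.29160851e+01]), 'contact_force': array([-0.43019625, -0.62372179,  0.65178129]), 'moment': array([0.02531767, 0.02804772, 0.00454576]), 'gripper_force': 0.0, 'gripper_width': 0.0877746199275451}
```

View images.

View pics/top0.png

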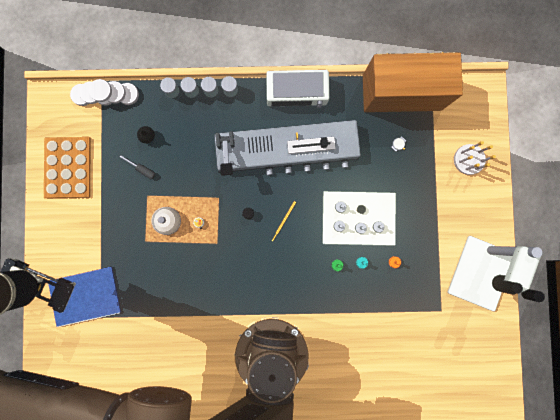

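View pics/side0.png

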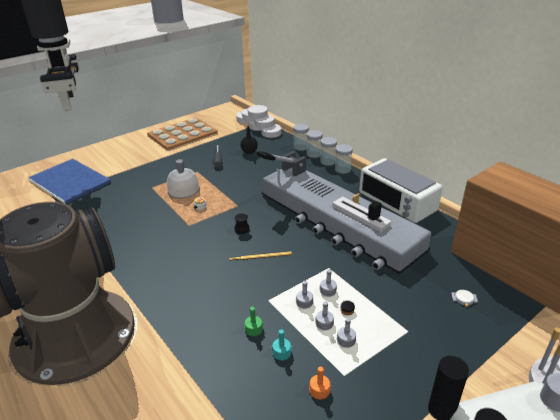

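```bash
cat >> h.py <<'E'
from scipy.spatial.transform import Rotation as Ro
def ray(n,uv,s=None):
    m=eyes.camera_model(n); f=210/np.tan(np.radians(m['fov_y']/2))
    d=(np.array(uv,float)-[m['cx'],m['cy']])/f
    if n=='wrist':
        th=np.linalg.norm(d); k=np.sin(th)/max(th,1e-9)
        v=np.array([d[0]*k,-d[1]*k,-np.cos(th)])
        T=np.eye(4); T[:3,:3]=Ro.from_euler('xyz',s['eef_rot'],degrees=True).as_matrix(); T[:3,3]=s['tcp_pos']
        C=T@m['hand_eye']
    else:
        v=np.array([d[0],-d[1],-1.]); C=np.linalg.inv(m['world_to_cam'])
    v=C[:3,:3]@v
    return C[:3,3],v/np.linalg.norm(v)
def on(n,uv,z,s=None):
    o,v=ray(n,uv,s); return o+v*(z-o[2])/v[2]
def tri(*rays):
    A=sum(np.eye(3)-np.outer(v,v) for o,v in rays); b=sum((np.eye(3)-np.outer(v,v))@o for o,v in rays)
    return np.linalg.solve(A,b)
def go(target,yaw=None,s=None):
    "print shares (x,y,z,turn) from present pose to the TCP target"
    s=s or r.get_state(); R=Ro.from_euler('xyz',s['eef_rot'],degrees=True).as_matrix()
    d=R.T@(np.array(target)-s['tcp_pos'])
    t=0 if yaw is None else -((yaw-s['eef_rot'][2]+180)%360-180)
    print('tcp',s['tcp_pos'].round(4),'yaw',s['eef_rot'].round(2),'shares',(d/.25).round(3),'turn',round(t/60,3),'deg',round(t,1))
E
python3 - <<'E'
from h import *
np.set_printoptions(precision=4,suppress=True)
for nm,t,sd,z in [('b1',(341,207),(329,276),.06),('b2',(341,226),(305,286),.06),('b3',(362,228),(325,304),.06),('b4',(379,227),(347,323),.06),('pot',(361,209),(348,305),.017),('dome',(162,219),(180,163),.096),('mov',(199,223),(200,203),.025),('loupe',(248,214),(242,219),.04),
 ('n5',(269,172),(301,219),.014),('n1',(345,167),(379,264),.014),('timer',(325,143),(375,205),.114),('index',(297,136),(357,198),.075),('lever',(227,170),(262,155),.15)]:
    print(nm,on('top',t,z),on('side',sd,z),tri(ray('top',t),ray('side',sd)))
im=cv2.imread('pics/top0.png'); cv2.imwrite('pics/tc.png',cv2.resize(im[110:185,205:405],None,fx=4,fy=4,interpolation=cv2.INTER_CUBIC))
E
```

```text
b1 [ 0.4689 -0.2328  0.06  ] [ 0.4623 -0.2469  0.06  ] [ 0.4711 -0.2358  0.0468]
b2 [ 0.4089 -0.2311  0.06  ] [ 0.4044 -0.2376  0.06  ] [ 0.4092 -0.2321  0.0531]
b3 [ 0.4014 -0.2971  0.06  ] [ 0.4012 -0.2998  0.06  ] [ 0.402  -0.2979  0.0579]
b4 [ 0.4035 -0.3508  0.06  ] [ 0.3993 -0.3609  0.06  ] [ 0.405  -0.3539  0.0499]
pot [ 0.4636 -0.3032  0.017 ] [ 0.4658 -0.3019  0.017 ] [ 0.4638 -0.3031  0.0192]
dome [0.4401 0.3263 0.096 ] [0.4354 0.3198 0.096 ] [0.4397 0.3276 0.0912]
mov [0.4278 0.2212 0.025 ] [0.4236 0.2087 0.025 ] [0.4291 0.2219 0.0157]
loupe [0.4532 0.0624 0.04  ] [0.4562 0.0582 0.04  ] [0.4553 0.0612 0.0385]
n5 [ 0.5903 -0.0073  0.014 ] [ 0.5927 -0.0093  0.014 ] [ 0.5916 -0.0083  0.0138]
n1 [ 0.6021 -0.2558  0.014 ] [ 0.6134 -0.2546  0.014 ] [ 0.6039 -0.2574  0.0207]
timer [ 0.6649 -0.1819  0.114 ] [ 0.6676 -0.1814  0.114 ] [ 0.6652 -0.1823  0.1154]
index [ 0.6958 -0.098   0.075 ] [ 0.7029 -0.095   0.075 ] [ 0.6961 -0.0988  0.0795]
lever [0.5818 0.1193 0.15  ] [0.5764 0.1277 0.15  ] [0.5777 0.1217 0.1526]
```

View pics/tc.png

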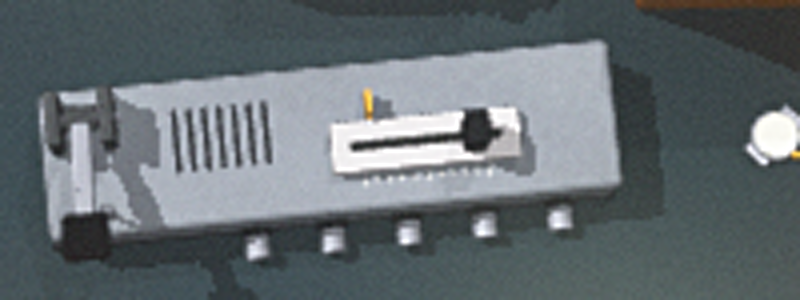

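```bash
python3 -c "
from h import *
go([.435,.27,.22],0)"
```

```text
tcp [0.2626 0.6214 0.2259] yaw [ 1.7993e+02 -1.0000e-02 -2.2910e+01] shares [1.182 1.026 0.025] turn -0.382 deg -22.9
```

>>> {"method": "step_arm", "body": {"plan": [[0.15,0.12,0,0,50],[0.3,0.25,0,0,50],[0.45,0.4,0,0,50],[0.6,0.52,0,0,50],[0.75,0.65,0,0,50],[0.9,0.8,0.01,0,50],[1,0.9,0.02,0,50],[1,0.95,0.025,-0.1,50],[1,1,0.025,-0.2,50],[1,1,0.025,-0.3,50],[1,1,0.025,-0.382,50],[1,1,0.025,-0.382,50]], "newtons": 20}}

```text
time_s: 1.15
tcp_pos: [0.3958, 0.2935, 0.2205]
eef_rot: [-180.0, -0.0, 0.2]
contact_force: [0.8, 0.6, 0.0]
gripper_width: 0.0503
gripper_force: 0.0
```

```bash
python3 -c "
from h import *
s=r.get_state(); snap('wrist','w1'); print(s['time_s'])
np.save('s1.npy',np.r_[s['tcp_pos'],s['eef_rot']]); go([.435,.27,.22],0)"
```

```text
1.15
tcp [0.3958 0.2938 0.2204] yaw [-1.7999e+02 -0.0000e+00 -1.0000e-01] shares [0.157 0.095 0.002] turn -0.002 deg -0.1
```

View pics/w1.png

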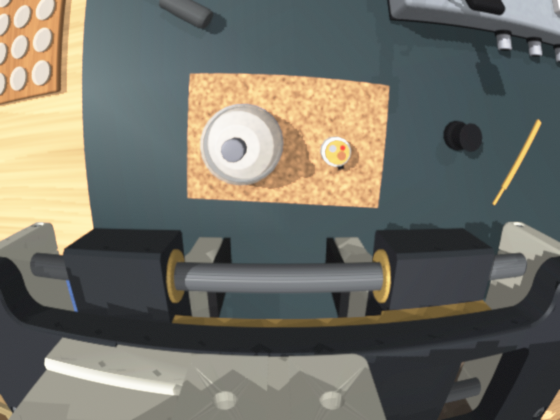

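Run:
```python
from h import *
np.set_printoptions(precision=4,suppress=True)
q=np.load('s1.npy'); s={'tcp_pos':q[:3],'eef_rot':q[3:]}
g=cv2.imread('pics/w1.png',0); print([cv2.HoughCircles(cv2.medianBlur(g[:220],3)[:, :400],cv2.HOUGH_GRADIENT,1,20,param1=150,param2=18,minRadius=a,maxRadius=b) for a,b in((8,18),(30,45))])
for nm,p,z in(('knob',(232.5,150),.096),('rim',(242,145),.003),('mov',(336,152),.025)): print(nm,on('wrist',p,z,s))
```

```text
[array([[[335.5, 151.5,  14.1],
        [233.5, 150.5,  13. ],
        [ 38.5,  35.5,  16.1],
        [ 12.5,  79.5,  15.2],
        [ 43.5,  75.5,  13. ]]], dtype=float32), array([[[237.5, 145.5,  35.4]]], dtype=float32)]
knob [0.4397 0.3334 0.096 ]
rim [0.4367 0.3354 0.003 ]
mov [0.4314 0.2301 0.025 ]
```

Run:
```python
from h import *
np.set_printoptions(precision=4,suppress=True)
q=np.load('s1.npy'); s={'tcp_pos':q[:3],'eef_rot':q[3:]}
im=cv2.imread('pics/top0.png'); h=cv2.cvtColor(im,cv2.COLOR_BGR2HSV)
def blobs(m,off,n=4):
    k,l,st,c=cv2.connectedComponentsWithStats(m.astype(np.uint8)); return [(c[i]+off,st[i,4]) for i in np.argsort(-st[1:,4])[:n]+1]
# white/bright low-sat in mat region, dark loupe
a=h[195:245,145:220]; print('mat lowsat',blobs((a[...,1]<70)&(a[...,2]>110),[145,195],5))
cv2.imwrite('pics/tm.png',cv2.resize(im[195:250,140:300],None,fx=5,fy=5,interpolation=cv2.INTER_NEAREST))
w=cv2.imread('pics/w1.png')
print('loupe w',on('wrist',(459,135),.04,s),on('wrist',(468,136),.0,s))
a=w[110:160,435:490].max(2)<40; print(blobs(a,[435,110],2))
# mat corners compare
for p in((190,73),(388,86),(379,208),(187,198)): print('w',on('wrist',p,0.003,s))
for p in((147,197),(218.5,197.5),(217.5,243),(146,241)): print('t',on('top',p,.003))
```

```text
mat lowsat [(array([165.6205, 220.2945]), np.int32(635)), (array([199.16, 220.56]), np.int32(25)), (array([152., 195.]), np.int32(9)), (array([186., 196.]), np.int32(9)), (array([195.4444, 225.2222]), np.int32(9))]
loupe w [0.4589 0.0858 0.04  ] [0.4579 0.0467 0.    ]
[(array([453.5084, 135.1918]), np.int32(417))]
w [0.5235 0.3963 0.003 ]
w [0.5105 0.1645 0.003 ]
w [0.3616 0.1686 0.003 ]
w [0.3735 0.4047 0.003 ]
t [0.5168 0.3936 0.003 ]
t [0.5108 0.1595 0.003 ]
t [0.3624 0.1644 0.003 ]
t [0.3732 0.397  0.003 ]
```

View pics/tm.png

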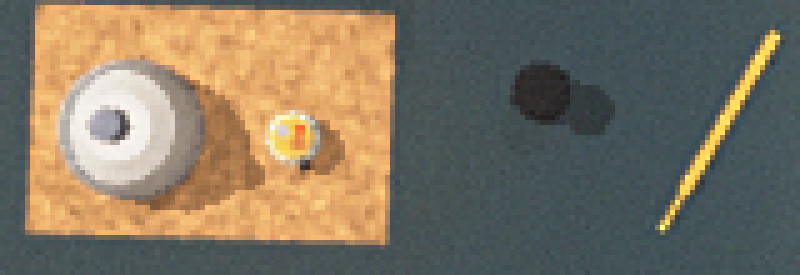

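Run:
```python
from h import *
np.set_printoptions(precision=4,suppress=True)
s=r.get_state(); im=snap('wrist','w2'); print(s['tcp_pos'],s['eef_rot'],s['qd'],r.get_state()['tcp_pos'])
g=cv2.cvtColor(im,cv2.COLOR_RGB2GRAY)
print(cv2.HoughCircles(cv2.medianBlur(g[90:210,180:380],3),cv2.HOUGH_GRADIENT,1,20,param1=150,param2=18,minRadius=8,maxRadius=18)+np.array([180,90,0]))
print(s['time_s'])
for p in((161.6,220,.096),(166.4,220.8,.003),(198.4,222.4,.025)):print(on('top',p[:2],p[2]))
m=((g<110)&(g>60)).astype(np.uint8)
```

```text
[0.3958 0.2938 0.2204] [-179.9883   -0.002    -0.1031] [ 0.5477  0.4907  0.2997 -0.0773 -0.0487 -3.3745] [0.3957 0.2941 0.2203]
[[[335.5 151.5  14.1]
  [232.5 150.5  12.2]]]
1.2
[0.437  0.3276 0.096 ]
[0.4377 0.3304 0.003 ]
[0.4298 0.2231 0.025 ]
```

```bash
python3 -c "
from h import *
go([.438,.330,.069],0)"
```

```text
tcp [0.3957 0.2941 0.2203] yaw [-1.8e+02  0.0e+00 -1.6e-01] shares [ 0.169 -0.144  0.605] turn -0.003 deg -0.2
```

>>> {"method": "step_arm", "body": {"plan": [[0.1,-0.08,0,0,50],[0.169,-0.144,0.1,0,50],[0.169,-0.144,0.22,0,50],[0.169,-0.144,0.34,0,50],[0.169,-0.144,0.45,0,50],[0.169,-0.144,0.55,0,50],[0.169,-0.144,0.605,0,50],[0.169,-0.144,0.605,0,50],[0.169,-0.144,0.605,0,15],[0.169,-0.144,0.605,0,15],[0.169,-0.144,0.605,0,15],[0.169,-0.144,0.605,0,15]], "newtons": 15}}

```text
time_s: 2.25
tcp_pos: [0.4384, 0.331, 0.0704]
eef_rot: [-179.9, -0.1, 0.0]
contact_force: [-0.0, 0.5, -0.8]
gripper_width: 0.0292
gripper_force: 0.0
```

```bash
python3 -c "
from h import *
s=r.get_state(); im=snap('wrist','w3'); print(s['tcp_pos'],s['eef_rot'],s['gripper_width'],s['gripper_force'],s['contact_force'])"
```

```text
[0.4384227  0.33095411 0.07037755] [-1.79889737e+02 -7.85629386e-02  2.50610066e-03] 0.029210637988513706 0.00013397399925452191 [-0.0335056   0.49551602 -0.76904244]
```

View pics/w3.png

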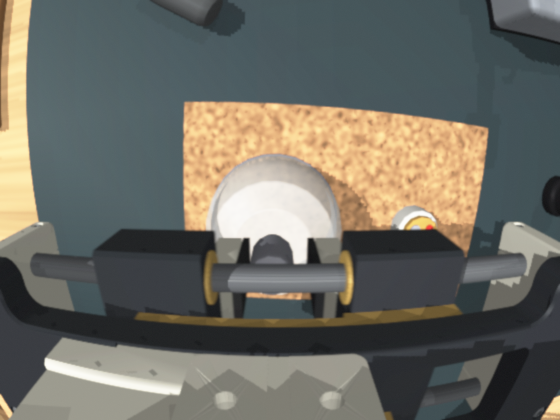

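>>> {"method": "step_arm", "body": {"plan": [[0,0,0,0,10],[0,0,0,0,10],[0,0,0,0,10],[0,0,0,0,10],[0,0,0,0,10]]}}

```text
time_s: 2.72
tcp_pos: [0.4385, 0.3311, 0.07]
eef_rot: [-179.9, -0.1, 0.0]
contact_force: [-1.1, 1.5, 6.9]
gripper_width: 0.0216
gripper_force: 15.0
```

```bash
python3 -c "
from h import *
s=r.get_state(); im=snap('wrist','w4'); np.save('s4.npy',np.r_[s['tcp_pos'],s['eef_rot']]);print(s['tcp_pos'],s['gripper_width'],s['gripper_force'])
g=cv2.cvtColor(im,cv2.COLOR_RGB2GRAY)
h=cv2.cvtColor(im,cv2.COLOR_RGB2HSV)
m=(h[195:228,380:450,1]<60)&(h[195:228,380:450,2]>170); ys,xs=np.nonzero(m); print(xs.min()+380,xs.max()+380,ys.min()+195,ys.max()+195,len(xs))
print(on('wrist',(415,220),.025,dict(tcp_pos=s['tcp_pos'],eef_rot=s['eef_rot'])))"
```

```text
[0.43850169 0.33107344 0.07001668] 0.0216053509334602 15.001387149095535
392 436 206 227 462
[0.4434837  0.23583765 0.025     ]
```

>>> {"method": "step_arm", "body": {"plan": [[0,0,-0.1,0,10],[0,0,-0.22,0,10],[0,0,-0.3,0,10],[-0.01,0.1,-0.3,0,10],[-0.02,0.2,-0.3,0,10],[-0.03,0.3,-0.3,0,10],[-0.03,0.37,-0.3,0,10],[-0.03,0.406,-0.3,0,10],[-0.03,0.406,-0.3,0,10],[-0.03,0.406,-0.3,0,10]]}}

```text
time_s: 3.6
tcp_pos: [0.4309, 0.2286, 0.1442]
eef_rot: [-180.0, -0.0, -0.0]
contact_force: [0.7, -0.4, -1.6]
gripper_width: 0.0216
gripper_force: 15.0
```

>>> {"method": "step_arm", "body": {"plan": [[0,0,0.08,0,10],[0,0,0.17,0,10],[0,0,0.24,0,10],[0,0,0.28,0,10],[0,0,0.296,0,10],[0,0,0.299,0,10],[0,0,0.299,0,10],[0,0,0.299,0,40],[0,0,0.299,0,40],[0,0,0.28,0,40],[0,0,0.1,0,40],[0,0,-0.1,0,40]]}}

```text
time_s: 4.6
tcp_pos: [0.4295, 0.2276, 0.1573]
eef_rot: [179.8, 0.2, 0.0]
contact_force: [1.9, 2.3, 0.4]
gripper_width: 0.0396
gripper_force: 0.0
```

Run:
```python
from h import *
a=snap('top','t5'); b=snap('side','d5')
o=np.zeros((520,560*0+800,3),np.uint8)
o[:260,:400]=cv2.resize(a[190:255,140:240],None,fx=4,fy=4); o[:, 400:]=cv2.resize(b[140:270,130:230],None,fx=4,fy=4)
cv2.imwrite('pics/c5.png',o[:,:,::-1])
go([.435,-.26,.20],0)
```

```text
tcp [0.4338 0.2316 0.1644] yaw [-1.7958e+02 -5.0000e-01  1.0000e-01] shares [ 0.002  1.965 -0.157] turn 0.002 deg 0.1
```

View pics/c5.png

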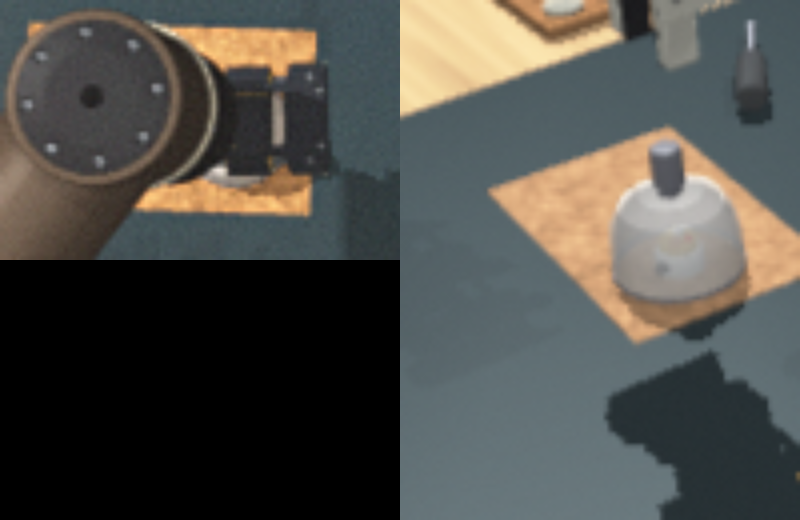

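>>> {"method": "step_arm", "body": {"plan": [[0,0.1,-0.05,0,40],[0,0.25,-0.15,0,40],[0,0.4,-0.2,0,40],[0,0.55,-0.25,0,40],[0,0.7,-0.28,0,40],[0,0.85,-0.28,0,40],[0,1,-0.28,0,40]]}}

```text
time_s: 5.28
tcp_pos: [0.4307, -0.0228, 0.229]
eef_rot: [-179.9, -0.2, 0.1]
contact_force: [0.8, -0.4, -0.4]
gripper_width: 0.0407
gripper_force: 0.0
```

```bash
python3 -c "
from h import *
go([.4,-.19,.25],0)"
```

```text
tcp [ 0.4307 -0.0228  0.229 ] yaw [-1.7993e+02 -1.9000e-01  6.0000e-02] shares [-0.123  0.669 -0.085] turn 0.001 deg 0.1
```

>>> {"method": "step_arm", "body": {"plan": [[-0.02,0.12,-0.02,0,40],[-0.05,0.27,-0.05,0,40],[-0.09,0.42,-0.08,0,40],[-0.12,0.56,-0.085,0,40],[-0.123,0.67,-0.085,0,40],[-0.123,0.67,-0.085,0,40],[-0.123,0.67,-0.085,0,40],[-0.123,0.67,-0.085,0,40]]}}

```text
time_s: 5.95
tcp_pos: [0.3998, -0.1888, 0.2489]
eef_rot: [-180.0, -0.0, -0.0]
contact_force: [0.5, 0.4, 0.5]
gripper_width: 0.0401
gripper_force: 0.0
```

```bash
python3 -c "
from h import *
s=r.get_state(); snap('wrist','w6'); print(s['tcp_pos'],s['eef_rot'])
np.save('s6.npy',np.r_[s['tcp_pos'],s['eef_rot']])"
```

```text
[ 0.39982828 -0.18880023  0.24891953] [-1.79992219e+02 -2.84345815e-02 -4.50607904e-02]
```

View pics/w6.png

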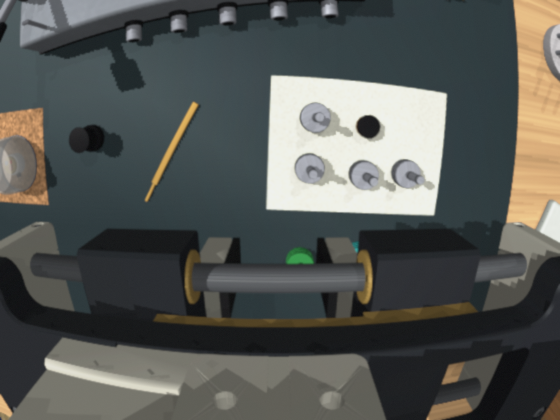

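Run:
```python
from h import *
im=cv2.imread('pics/w6.png')
a=cv2.resize(im[0:50,110:350],None,fx=3.333,fy=3.333,interpolation=cv2.INTER_CUBIC)[:, :800]
b=cv2.resize(im[90:200,280:440],None,fx=5,fy=5,interpolation=cv2.INTER_CUBIC)
b=b[:433]
cv2.imwrite('pics/c6.png',np.vstack([a,b]))
print(a.shape)
```

```text
(167, 800, 3)
```

View pics/c6.png

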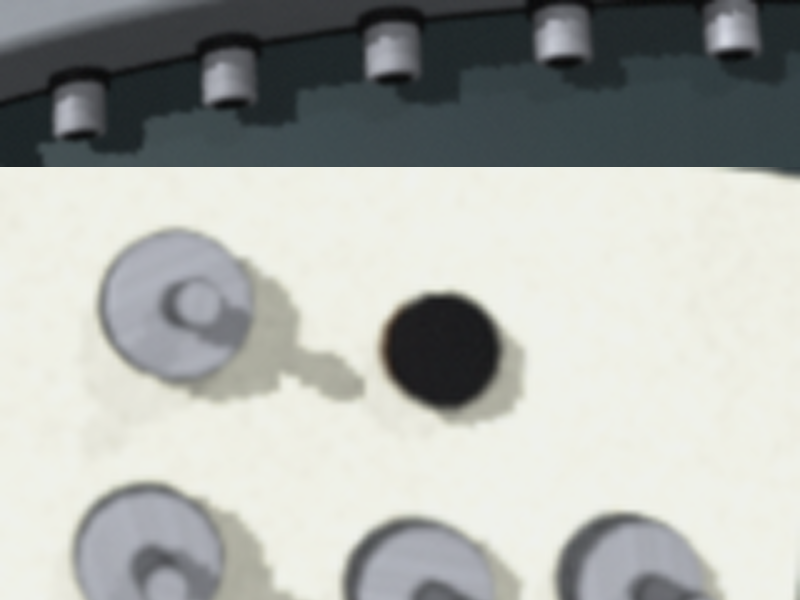

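Run:
```python
from h import *
np.set_printoptions(precision=4,suppress=True)
q=np.load('s6.npy'); s={'tcp_pos':q[:3],'eef_rot':q[3:]}
N=[on('wrist',p,.014,s) for p in((330.5,16.5),(278.9,18.3),(227.9,23.1),(178.7,30.3),(133.4,40.2))]
N=np.array(N); print(N, np.linalg.norm(np.diff(N,axis=0),axis=1))
d=N[4]-N[0]; print('yaw',np.degrees(np.arctan2(-d[0],d[1])))
im=cv2.imread('pics/w6.png').astype(int)[75:212,272:440]
m=((im[...,0]-im[...,2])>4).astype(np.uint8); m=cv2.morphologyEx(m,cv2.MORPH_OPEN,np.ones((5,5)))
for c in cv2.findContours(m,0,1)[0]:
    if cv2.contourArea(c)>200:
        e=cv2.fitEllipse(cv2.convexHull(c)); p=np.array(e[0])+[272,75]; print(p,e[1],on('wrist',p,.016,s))
for p in((320.4,116.6),(313.2,173.2),(369.5,180),(415.5,178.5)): print('stem',on('wrist',p,.06,s))
print('top',on('top',(341,207),.06),on('top',(345,167),.014))
t=cv2.imread('pics/top0.png').astype(int)[190:245,322:396]
g=cv2.imread('pics/w6.png',0); print(cv2.HoughCircles(g[90:200,280:440],cv2.HOUGH_GRADIENT,1,15,param1=150,param2=15,minRadius=12,maxRadius=17)+np.array([280,90,0]))
```

```text
[[ 0.6007 -0.2525  0.014 ]
 [ 0.5963 -0.1899  0.014 ]
 [ 0.5919 -0.1284  0.014 ]
 [ 0.5876 -0.0664  0.014 ]
 [ 0.5823 -0.0043  0.014 ]] [0.0627 0.0617 0.0622 0.0623]
yaw 4.232614133548822
[364.0915 175.0113] (26.866186141967773, 28.340438842773438) [ 0.4035 -0.2959  0.016 ]
[407.4559 174.0341] (25.350557327270508, 30.566896438598633) [ 0.4059 -0.3547  0.016 ]
[309.2276 168.1158] (27.982929229736328, 28.380966186523438) [ 0.4113 -0.2266  0.016 ]
[314.9073 117.1835] (28.375904083251953, 28.801240921020508) [ 0.4732 -0.2327  0.016 ]
[400.7447  80.3747] (17.098529815673828, 158.82199096679688) [ 0.5245 -0.3407  0.016 ]
stem [ 0.4736 -0.2337  0.06  ]
stem [ 0.4124 -0.2268  0.06  ]
stem [ 0.4055 -0.2904  0.06  ]
stem [ 0.4082 -0.3468  0.06  ]
top [ 0.4689 -0.2328  0.06  ] [ 0.6021 -0.2558  0.014 ]
[[[309.5 167.5  15.2]
  [404.5 172.5  14.1]
  [314.5 116.5  15.2]
  [363.5 174.5  15.2]
  [367.5 127.5  13. ]]]
```

>>> {"method": "step_arm", "body": {"plan": [[0.1,0.06,0.08,0,30],[0.2,0.12,0.2,0,30],[0.294,0.178,0.34,0,30],[0.294,0.178,0.5,0,30],[0.294,0.178,0.64,0,30],[0.294,0.178,0.76,0,30],[0.294,0.178,0.85,0,30],[0.294,0.178,0.884,0,30],[0.294,0.178,0.884,0,30],[0.294,0.178,0.884,0,0],[0.294,0.178,0.884,0,0],[0.294,0.178,0.884,0,0]], "newtons": 20}}

```text
time_s: 7.0
tcp_pos: [0.4748, -0.2332, 0.0295]
eef_rot: [180.0, -0.2, 0.1]
contact_force: [1.1, -1.1, -0.0]
gripper_width: 0.0154
gripper_force: 0.0
```

>>> {"method": "step_arm", "body": {"plan": [[0,0,0,0,0],[0,0,0,0,0],[0,0,0,0,0],[0,0,0,0,0],[0,0,-0.1,0,0],[0,0,-0.25,0,0],[0,0,-0.36,0,0],[0,0,-0.36,0,0]]}}

```text
time_s: 7.67
tcp_pos: [0.4768, -0.2343, 0.124]
eef_rot: [179.9, -0.5, 0.1]
contact_force: [0.9, -0.5, -1.2]
gripper_width: 0.0098
gripper_force: 20.0
```

```bash
python3 -c "
from h import *
print(r.get_state()['gripper_width']);snap('wrist','w7'); go([.5543,-.0689,.118],0)"
```

```text
0.009825075644299209
tcp [ 0.4755 -0.2338  0.1214] yaw [ 1.7994e+02 -4.1000e-01  2.0000e-02] shares [ 0.315 -0.659  0.015] turn 0.0 deg 0.0
```

View pics/w7.png

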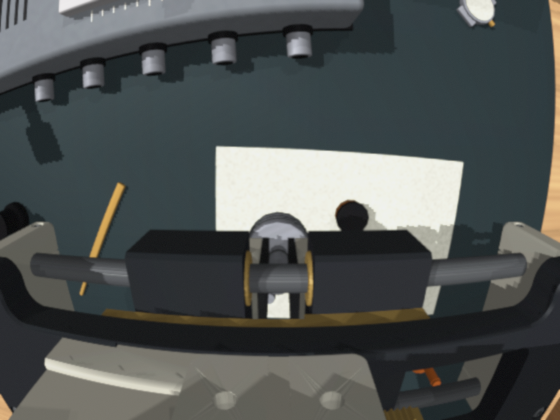

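>>> {"method": "step_arm", "body": {"plan": [[0.06,-0.12,0,0,0],[0.12,-0.25,0,0,0],[0.18,-0.4,0,0,0],[0.25,-0.53,0,0,0],[0.3,-0.62,0,0,0],[0.315,-0.659,0,0,0],[0.315,-0.659,0,0,0],[0.315,-0.659,0,0,0],[0.315,-0.659,0,0,0]]}}

```text
time_s: 8.47
tcp_pos: [0.5511, -0.0692, 0.1172]
eef_rot: [180.0, 0.1, -0.0]
contact_force: [0.5, 0.3, -0.3]
gripper_width: 0.0095
gripper_force: 20.0
```

```bash
python3 -c "
from h import *
s=r.get_state();im=snap('wrist','w8');print(s['qd'].round(2),s['eef_rot']);go([.5543,-.0689,.029],0)
np.save('s8.npy',np.r_[s['tcp_pos'],s['eef_rot']])
c=cv2.resize(im[60:240,60:460],None,fx=2,fy=2,interpolation=cv2.INTER_CUBIC);cv2.imwrite('pics/c8.png',c[:,:,::-1])"
```

```text
[-0.6  -0.39  0.09  0.06  0.09 -0.07] [ 1.79992786e+02  7.13499179e-02 -1.65834296e-02]
tcp [ 0.5512 -0.0695  0.1173] yaw [ 1.8e+02  5.0e-02 -5.0e-02] shares [ 0.013 -0.002  0.353] turn -0.001 deg -0.0
```

View pics/c8.png

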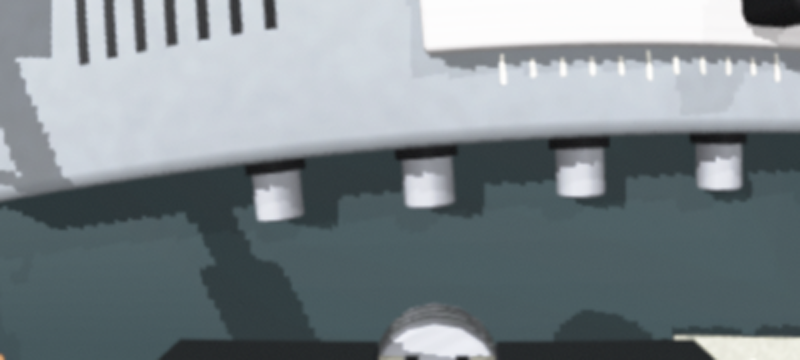

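Run:
```python
from h import *
np.set_printoptions(precision=4,suppress=True)
q=np.load('s8.npy'); s={'tcp_pos':q[:3],'eef_rot':q[3:]}
for p in((199.5,169),(274.5,163.5),(351,157.5),(421,154)): print(on('wrist',p,.02,s))
```

```text
[ 0.5827 -0.006   0.02  ]
[ 0.5865 -0.0665  0.02  ]
[ 0.5919 -0.1276  0.02  ]
[ 0.5967 -0.189   0.02  ]
```

>>> {"method": "step_arm", "body": {"plan": [[0.018,0,0.08,0,0],[0.018,0,0.18,0,0],[0.018,0,0.27,0,0],[0.018,0,0.32,0,0],[0.018,0,0.345,0,0],[0.018,0,0.352,0,0],[0.018,0,0.352,0,0],[0.018,0,0.352,0,30],[0.018,0,0.352,0,30],[0.018,0,0.25,0,30],[0.018,0,0.1,0,30],[0.018,0,-0.05,0,30]]}}

```text
time_s: 9.52
tcp_pos: [0.5559, -0.0688, 0.1312]
eef_rot: [180.0, 0.1, 0.0]
contact_force: [0.6, 0.2, 0.1]
gripper_width: 0.0291
gripper_force: 0.0
```

```bash
python3 -c "
from h import *
go([.412,-.2267,.13],0)"
```

```text
tcp [ 0.5559 -0.0688  0.1312] yaw [1.7998e+02 9.0000e-02 1.0000e-02] shares [-0.576  0.631  0.006] turn 0.0 deg 0.0
```

>>> {"method": "step_arm", "body": {"plan": [[-0.1,0.1,-0.08,0,30],[-0.2,0.22,-0.16,0,30],[-0.3,0.33,-0.24,0,30],[-0.4,0.44,-0.28,0,30],[-0.5,0.55,-0.28,0,30],[-0.6,0.66,-0.28,0,30],[-0.66,0.76,-0.28,0,30],[-0.66,0.76,-0.28,0,30],[-0.66,0.76,-0.28,0,30],[-0.66,0.76,-0.28,0,30]]}}

```text
time_s: 10.35
tcp_pos: [0.3918, -0.2588, 0.2008]
eef_rot: [180.0, -0.1, -0.0]
contact_force: [-0.4, 0.0, -0.4]
gripper_width: 0.03
gripper_force: 0.0
```

```bash
cat >> h.py <<'E'
def baskets(nm,lo=(60,150),hi=(240,480)):
    s=r.get_state(); im=snap('wrist',nm).astype(int)
    print('t',s['time_s'],s['tcp_pos'].round(4))
    a=im[lo[0]:hi[0],lo[1]:hi[1]]
    m=((a[...,2]-a[...,0])>4)&(a[...,0]>90)
    m=cv2.morphologyEx(m.astype(np.uint8),cv2.MORPH_OPEN,np.ones((5,5)))
    for c in cv2.findContours(m,0,1)[0]:
        if 250<cv2.contourArea(c)<3000:
            e=cv2.fitEllipse(cv2.convexHull(c)); p=np.array(e[0])+lo[::-1]
            print(p.round(1),np.round(e[1],1),on('wrist',p,.017,s).round(4))
E
python3 -c "
from h import *
baskets('w9')
s=r.get_state();go([.412,-.2267,.029],0)"
```

```text
t 10.35 [ 0.3918 -0.2588  0.2008]
[312.6 174.5] [31.9 32.6] [ 0.4039 -0.2957  0.017 ]
[247.9 167.6] [32.3 32.4] [ 0.4114 -0.2268  0.017 ]
[382.2 137.4] [31.  32.3] [ 0.4457 -0.3713  0.017 ]
tcp [ 0.3921 -0.2584  0.2006] yaw [ 1.7999e+02 -6.0000e-02  1.0000e-02] shares [ 0.079 -0.127  0.686] turn 0.0 deg 0.0
```

View pics/w9.png

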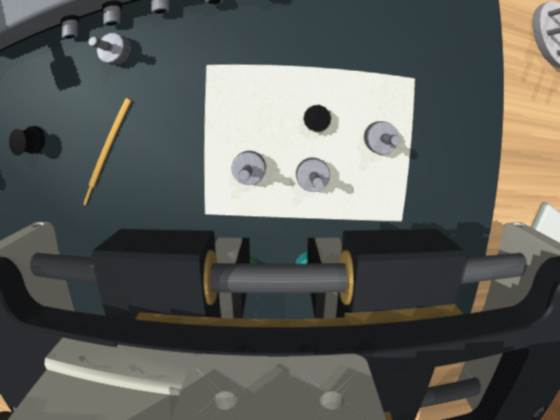

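>>> {"method": "step_arm", "body": {"plan": [[0.079,-0.127,0.1,0,30],[0.079,-0.127,0.25,0,30],[0.079,-0.127,0.4,0,30],[0.079,-0.127,0.54,0,30],[0.079,-0.127,0.64,0,30],[0.079,-0.127,0.68,0,30],[0.079,-0.127,0.68,0,10],[0.079,-0.127,0.68,0,0],[0.079,-0.127,0.68,0,0],[0.079,-0.127,0.68,0,0],[0.079,-0.127,0.68,0,0],[0.079,-0.127,0.68,0,0]]}}

```text
time_s: 11.4
tcp_pos: [0.4124, -0.2269, 0.0313]
eef_rot: [180.0, -0.1, 0.0]
contact_force: [-0.3, 2.2, 5.7]
gripper_width: 0.0093
gripper_force: 20.0
```

>>> {"method": "step_arm", "body": {"plan": [[0,0,0,0,0],[0,0,0,0,0],[0,0,-0.1,0,0],[0,0,-0.25,0,0],[0,0,-0.36,0,0],[0,0,-0.36,0,0],[0,0,-0.36,0,0]]}}

```text
time_s: 11.98
tcp_pos: [0.4124, -0.227, 0.1221]
eef_rot: [180.0, -0.3, -0.0]
contact_force: [-2.0, 0.9, -1.1]
gripper_width: 0.0093
gripper_force: 20.0
```

```bash
python3 -c "
from h import *
go([.5597,-.1305,.12],0)"
```

```text
tcp [ 0.4124 -0.227   0.1221] yaw [179.98  -0.26  -0.  ] shares [ 0.589 -0.386  0.011] turn -0.0 deg -0.0
```

>>> {"method": "step_arm", "body": {"plan": [[0.1,-0.07,0,0,0],[0.22,-0.15,0,0,0],[0.34,-0.23,0,0,0],[0.46,-0.3,0,0,0],[0.55,-0.36,0,0,0],[0.589,-0.386,0,0,0],[0.589,-0.386,0,0,0],[0.589,-0.386,0,0,0],[0.589,-0.386,0,0,0]]}}

```text
time_s: 12.73
tcp_pos: [0.5571, -0.1307, 0.1193]
eef_rot: [-180.0, 0.1, -0.0]
contact_force: [-0.2, 0.2, -0.7]
gripper_width: 0.0095
gripper_force: 20.0
```

```bash
python3 -c "
from h import *
go([.5597,-.1305,.031],0)"
```

```text
tcp [ 0.5571 -0.1307  0.1193] yaw [-1.7999e+02  1.2000e-01 -1.0000e-02] shares [ 0.011 -0.001  0.353] turn -0.0 deg -0.0
```

>>> {"method": "step_arm", "body": {"plan": [[0.01,0,0.08,0,0],[0.01,0,0.18,0,0],[0.01,0,0.27,0,0],[0.01,0,0.32,0,0],[0.01,0,0.345,0,0],[0.01,0,0.353,0,0],[0.01,0,0.353,0,0],[0.01,0,0.353,0,30],[0.01,0,0.353,0,30],[0.01,0,0.25,0,30],[0.01,0,0.1,0,30],[0.01,0,-0.05,0,30]]}}

```text
time_s: 13.73
tcp_pos: [0.5604, -0.1304, 0.1338]
eef_rot: [180.0, 0.1, 0.0]
contact_force: [1.5, 0.4, -0.1]
gripper_width: 0.0295
gripper_force: 0.0
```

```bash
python3 -c "
from h import *
baskets('w10');go([.404,-.295,.13],0)"
```

```text
t 13.7333 [ 0.5604 -0.1304  0.1338]
[206.3 208.7] [41.6 47.6] [ 0.5531 -0.0665  0.017 ]
[277.9 202.6] [43.  46.1] [ 0.5588 -0.1303  0.017 ]
[202.  161.9] [25.5 29. ] [ 0.5951 -0.0647  0.017 ]
[274.3 155.4] [26.6 30.2] [ 0.6    -0.1273  0.017 ]
[347.5 150.4] [26.3 30.3] [ 0.605  -0.1899  0.017 ]
[414.9 147.4] [26.7 27.9] [ 0.6099 -0.2528  0.017 ]
tcp [ 0.5652 -0.1309  0.1428] yaw [ 1.7991e+02 -6.3000e-01  1.2000e-01] shares [-0.647  0.655  0.045] turn 0.002 deg 0.1
```

>>> {"method": "step_arm", "body": {"plan": [[-0.1,0.1,0,0,30],[-0.2,0.22,0,0,30],[-0.32,0.34,0,0,30],[-0.44,0.46,0,0,30],[-0.54,0.57,0,0,30],[-0.624,0.657,0,0,30],[-0.624,0.657,0,0,30],[-0.624,0.657,0,0,30]]}}

```text
time_s: 14.45
tcp_pos: [0.4044, -0.2957, 0.1336]
eef_rot: [180.0, -0.1, -0.1]
contact_force: [0.3, -0.8, 0.7]
gripper_width: 0.0302
gripper_force: 0.0
```

```bash
python3 -c "
from h import *
baskets('w11');go([.404,-.2955,.0305],0)"
```

```text
t 14.45 [ 0.4044 -0.2957  0.1336]
[278.1 201.6] [39.1 39.8] [ 0.404  -0.2958  0.017 ]
[365.2 154.6] [39.2 40.9] [ 0.4458 -0.3713  0.017 ]
tcp [ 0.4052 -0.2952  0.1335] yaw [ 1.7997e+02 -1.1000e-01 -8.0000e-02] shares [-0.006  0.001  0.412] turn -0.001 deg -0.1
```

>>> {"method": "step_arm", "body": {"plan": [[0,0,0.12,0,30],[0,0,0.25,0,30],[0,0,0.36,0,30],[0,0,0.41,0,30],[0,0,0.41,0,10],[0,0,0.41,0,0],[0,0,0.41,0,0],[0,0,0.41,0,0],[0,0,0.41,0,0],[0,0,0.41,0,0],[0,0,0.41,0,0],[0,0,0.41,0,0]]}}

```text
time_s: 15.5
tcp_pos: [0.4058, -0.2948, 0.0311]
eef_rot: [180.0, -0.1, 0.0]
contact_force: [0.1, 3.0, 6.3]
gripper_width: 0.0094
gripper_force: 20.0
```

>>> {"method": "step_arm", "body": {"plan": [[0,0,-0.12,0,0],[0,0,-0.25,0,0],[0,0,-0.36,0,0],[0.1,-0.07,-0.36,0,0],[0.22,-0.15,-0.36,0,0],[0.34,-0.23,-0.36,0,0],[0.46,-0.31,-0.36,0,0],[0.56,-0.37,-0.36,0,0],[0.64,-0.412,-0.36,0,0],[0.64,-0.412,-0.36,0,0],[0.64,-0.412,-0.36,0,0],[0.64,-0.412,-0.36,0,0]]}}

```text
time_s: 16.5
tcp_pos: [0.5643, -0.1916, 0.1198]
eef_rot: [-180.0, 0.1, 0.0]
contact_force: [0.5, -0.5, -0.8]
gripper_width: 0.0094
gripper_force: 20.0
```

```bash
python3 -c "
from h import *
go([.5637,-.1923,.0305],0)"
```

```text
tcp [ 0.5643 -0.1916  0.1198] yaw [-1.7999e+02  6.0000e-02  1.0000e-02] shares [-0.002  0.003  0.357] turn 0.0 deg 0.0
```

>>> {"method": "step_arm", "body": {"plan": [[0,0,0.08,0,0],[0,0,0.18,0,0],[0,0,0.27,0,0],[0,0,0.32,0,0],[0,0,0.348,0,0],[0,0,0.355,0,0],[0,0,0.355,0,0],[0,0,0.355,0,30],[0,0,0.355,0,30],[0,0,0.25,0,30],[0,0,0.1,0,30],[0,0,-0.05,0,30]]}}

```text
time_s: 17.5
tcp_pos: [0.5644, -0.1916, 0.1337]
eef_rot: [180.0, 0.1, 0.0]
contact_force: [0.8, 0.8, -0.2]
gripper_width: 0.0293
gripper_force: 0.0
```

>>> {"method": "step_arm", "body": {"plan": [[-0.08,0.12,0,0,30],[-0.16,0.25,0,0,30],[-0.24,0.37,0,0,30],[-0.33,0.5,0,0,30],[-0.4,0.62,0,0,30],[-0.474,0.719,0,0,30],[-0.474,0.719,0,0,30],[-0.474,0.719,0,0,30],[-0.474,0.719,0,0,30]]}}

```text
time_s: 18.25
tcp_pos: [0.4468, -0.3715, 0.1332]
eef_rot: [180.0, -0.1, -0.0]
contact_force: [-0.2, 1.6, 0.6]
gripper_width: 0.03
gripper_force: 0.0
```

```bash
python3 -c "
from h import *
baskets('w12');go([.4457,-.3713,.0305],0)"
```

```text
t 18.25 [ 0.4468 -0.3715  0.1332]
[277.8 202. ] [39.2 39.9] [ 0.446  -0.3713  0.017 ]
tcp [ 0.4471 -0.3711  0.1331] yaw [ 1.7998e+02 -6.0000e-02  2.0000e-02] shares [-0.006  0.001  0.411] turn 0.0 deg 0.0
```

>>> {"method": "step_arm", "body": {"plan": [[0,0,0.12,0,30],[0,0,0.25,0,30],[0,0,0.36,0,30],[0,0,0.41,0,30],[0,0,0.41,0,10],[0,0,0.41,0,0],[0,0,0.41,0,0],[0,0,0.41,0,0],[0,0,0.41,0,0],[0,0,0.41,0,0],[0,0,0.41,0,0],[0,0,0.41,0,0]]}}

```text
time_s: 19.3
tcp_pos: [0.4478, -0.3717, 0.0316]
eef_rot: [179.9, -0.2, 0.0]
contact_force: [1.2, 3.0, 6.1]
gripper_width: 0.0094
gripper_force: 20.0
```

>>> {"method": "step_arm", "body": {"plan": [[0,0,-0.12,0,0],[0,0,-0.25,0,0],[0,0,-0.36,0,0],[0.08,-0.08,-0.36,0,0],[0.18,-0.18,-0.36,0,0],[0.28,-0.28,-0.36,0,0],[0.38,-0.37,-0.36,0,0],[0.45,-0.44,-0.36,0,0],[0.484,-0.468,-0.36,0,0],[0.484,-0.468,-0.36,0,0],[0.484,-0.468,-0.36,0,0],[0.484,-0.468,-0.36,0,0]]}}

```text
time_s: 20.3
tcp_pos: [0.5667, -0.2548, 0.1201]
eef_rot: [-180.0, 0.0, -0.0]
contact_force: [0.3, 0.0, -1.6]
gripper_width: 0.0097
gripper_force: 20.0
```

```bash
python3 -c "
from h import *
go([.5685,-.2544,.0305],0)"
```

```text
tcp [ 0.5667 -0.2548  0.1201] yaw [-1.7999e+02  4.0000e-02 -2.0000e-02] shares [ 0.007 -0.002  0.358] turn -0.0 deg -0.0
```

>>> {"method": "step_arm", "body": {"plan": [[0.007,0,0.08,0,0],[0.007,0,0.18,0,0],[0.007,0,0.27,0,0],[0.007,0,0.32,0,0],[0.007,0,0.348,0,0],[0.007,0,0.355,0,0],[0.007,0,0.355,0,0],[0.007,0,0.355,0,30],[0.007,0,0.355,0,30],[0.007,0,0.25,0,30],[0.007,0,0.1,0,30],[0.007,0,-0.05,0,30]]}}

```text
time_s: 21.3
tcp_pos: [0.5686, -0.2544, 0.1335]
eef_rot: [-180.0, 0.1, 0.0]
contact_force: [1.5, -0.3, -0.6]
gripper_width: 0.0292
gripper_force: 0.0
```

>>> {"method": "step_arm", "body": {"plan": [[0,0,-0.12,0,45],[0,0,-0.25,0,45],[0,0,-0.36,0,45],[0.04,-0.1,-0.44,0,45],[0.1,-0.22,-0.44,0,45],[0.15,-0.34,-0.44,0,45],[0.18,-0.44,-0.44,0,45],[0.18,-0.44,-0.44,0,45],[0.18,-0.44,-0.44,0,45],[0.18,-0.44,-0.44,0,45]]}}

```text
time_s: 22.13
tcp_pos: [0.6142, -0.1443, 0.2431]
eef_rot: [180.0, -0.0, 0.0]
contact_force: [-0.0, -0.2, 1.4]
gripper_width: 0.045
gripper_force: 0.0
```

```bash
python3 -c "
from h import *
s=r.get_state();im=snap('wrist','w13');print(s['tcp_pos'],s['eef_rot'],s['time_s'])
np.save('s13.npy',np.r_[s['tcp_pos'],s['eef_rot']])
c=cv2.resize(im[40:240,120:440],None,fx=2.5,fy=2.5,interpolation=cv2.INTER_CUBIC);cv2.imwrite('pics/c13.png',c[:,:,::-1])"
```

```text
[ 0.61422686 -0.14434645  0.24306102] [ 1.79997381e+02 -3.03531675e-02  4.25031747e-02] 22.1333
```

View pics/c13.png

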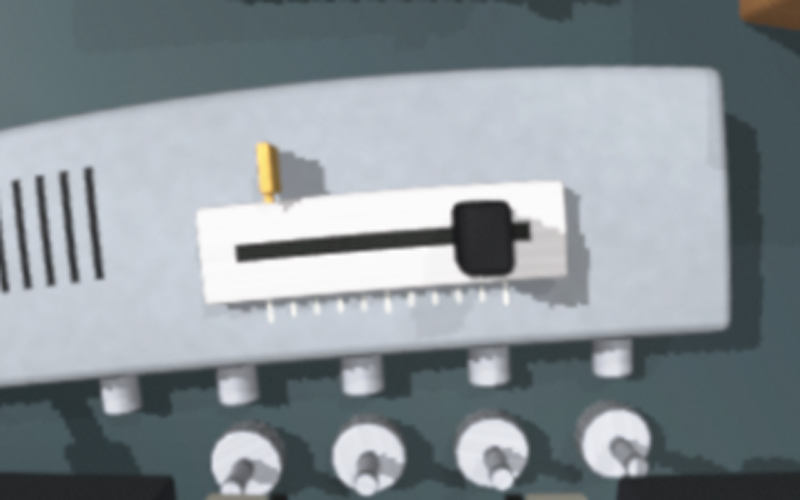

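Run:
```python
from h import *
np.set_printoptions(precision=4,suppress=True)
q=np.load('s13.npy'); s={'tcp_pos':q[:3],'eef_rot':q[3:]}
P=lambda c,z:on('wrist',(120+c[0]/2.5,40+c[1]/2.5),z,s)
ey=np.array([-.0738,.9973,0]);ex=np.array([.9973,.0738,0])
im=cv2.imread('pics/w13.png'); h=cv2.cvtColor(im,cv2.COLOR_BGR2HSV)
m=((h[90:130,215:240,1]>110)&(h[90:130,215:240,2]>90)); ys,xs=np.nonzero(m); 
for y in range(0,40,3): 
    k=xs[ys==y]
    if len(k): print(y+90,k.min()+215,k.max()+215)
b=(im[110:155,290:335].max(2)<60); ys,xs=np.nonzero(b); print('blk',xs.min()+290,xs.max()+290,ys.min()+110,ys.max()+110)
N3=np.array([.5918,-.1283,0])
for nm,p in(('timer',P((485,238),.114)),('idx top near',P((271,190),.086)),('idx top far',P((263,145),.086)),('idx base',P((270,202),.06)),('trk L',P((203,255),.074)),('trk R',P((565,230),.074))):
    print(nm,p,'rel n3 xy',(p-N3)@ex,(p-N3)@ey)
for c,cz in(((615,440),.022),((492,452),.022),((369,457),.022),((247,462),.022)): print(P(c,cz))
go([.6,0,0],4.23)
```

```text
99 224 228
102 224 229
105 224 230
108 224 230
111 225 230
114 225 231
117 226 228
blk 290 330 121 149
timer [ 0.6709 -0.176   0.114 ] rel n3 xy 0.07533046652842681 -0.053366871963126644
idx top near [ 0.6885 -0.0965  0.086 ] rel n3 xy 0.09877363340400695 0.0245825438651316
idx top far [ 0.7062 -0.0935  0.086 ] rel n3 xy 0.11663517252037349 0.02623533127730937
idx base [ 0.6838 -0.092   0.06  ] rel n3 xy 0.09439458103512133 0.029377363270246527
trk L [ 0.663 -0.066  0.074] rel n3 xy 0.07558387760518402 0.05690363115473079
trk R [ 0.673 -0.213  0.074] rel n3 xy 0.0747178680639331 -0.09048633316425146
[ 0.5684 -0.2541  0.022 ]
[ 0.5625 -0.1919  0.022 ]
[ 0.5599 -0.1315  0.022 ]
[ 0.557  -0.0707  0.022 ]
tcp [ 0.6141 -0.1448  0.243 ] yaw [180.    -0.03   0.  ] shares [-0.057 -0.579  0.972] turn -0.07 deg -4.2
```

>>> {"method": "step_arm", "body": {"plan": [[0.1,0.06,0,-0.03,45],[0.2,0.11,0,-0.07,45],[0.227,0.125,0.05,-0.07,45],[0.227,0.125,0.18,-0.07,45],[0.227,0.125,0.32,-0.07,45],[0.227,0.125,0.46,-0.07,45],[0.227,0.125,0.58,-0.07,45],[0.227,0.125,0.64,-0.07,45],[0.227,0.125,0.64,-0.07,45]]}}

```text
time_s: 22.93
tcp_pos: [0.6675, -0.1764, 0.0775]
eef_rot: [-179.9, 0.5, 4.1]
contact_force: [-0.6, 0.4, 0.1]
gripper_width: 0.0449
gripper_force: 0.0
```

>>> {"method": "step_arm", "body": {"plan": [[0,0,0,0,15],[0,0,0,0,15],[0,0,0,0,15],[0,0,0,0,15],[0,0,0,0,15],[0,0,0,0,15],[0,0,0,0,15]], "newtons": 15}}

```text
time_s: 23.52
tcp_pos: [0.6719, -0.1757, 0.0843]
eef_rot: [180.0, -0.1, 4.2]
contact_force: [-1.2, 0.9, 6.2]
gripper_width: 0.0197
gripper_force: 15.0
```

Run:
```python
from h import *
s=r.get_state();print(s['gripper_width'],s['gripper_force'])
ey=np.array([-.0738,.9973,0]);N3=np.array([.5918,-.1283,0]);p=s['tcp_pos']; print((p-N3)@ey); snap('wrist','w14')
go(p+ey*(.026-(p-N3)@ey))
```

```text
0.019737208053948525 14.996369183063507
-0.053147704160899326
tcp [ 0.6719 -0.1757  0.0843] yaw [ 1.7996e+02 -1.3000e-01  4.2500e+00] shares [ 0.    -0.317 -0.   ] turn 0.0 deg 0
```

Gripped centred. Slide 79 mm along the dryer's +y (tool −y).

>>> {"method": "step_arm", "body": {"plan": [[0,-0.05,0,0,15],[0,-0.12,0,0,15],[0,-0.2,0,0,15],[0,-0.27,0,0,15],[0,-0.317,0,0,15],[0,-0.317,0,0,15],[0,-0.317,0,0,15],[0,-0.317,0,0,45],[0,-0.317,0,0,45],[0,-0.317,0,0,45],[0,-0.317,0,0,45],[0,-0.317,0,0,45]]}}

```text
time_s: 24.57
tcp_pos: [0.6651, -0.0966, 0.0824]
eef_rot: [-180.0, 0.0, 4.2]
contact_force: [-0.6, -0.0, -0.1]
gripper_width: 0.0436
gripper_force: 0.0
```

>>> {"method": "step_arm", "body": {"plan": [[0,0,-0.08,0,45],[0,0,-0.2,0,45],[0,0,-0.35,0,45],[-0.08,0,-0.5,0,45],[-0.2,0,-0.6,0,45],[-0.2,0,-0.6,0,45],[-0.2,0,-0.6,0,45],[-0.2,0,-0.6,0,45]]}}

```text
time_s: 25.23
tcp_pos: [0.6152, -0.1002, 0.2327]
eef_rot: [-180.0, -0.0, 4.2]
contact_force: [1.2, 0.2, -0.5]
gripper_width: 0.0448
gripper_force: 0.0
```

Run:
```python
from h import *
s=r.get_state();im=snap('wrist','w15');print(s['tcp_pos'],s['eef_rot'],s['time_s'])
np.save('s15.npy',np.r_[s['tcp_pos'],s['eef_rot']])
a=cv2.resize(im[90:230,170:390],None,fx=3.6,fy=3.6,interpolation=cv2.INTER_CUBIC);cv2.imwrite('pics/c15.png',a[:,:,::-1])
```

```text
[ 0.61515619 -0.10018688  0.23270549] [-1.79977545e+02 -2.56839936e-02  4.19693886e+00] 25.2333
```

View pics/c15.png

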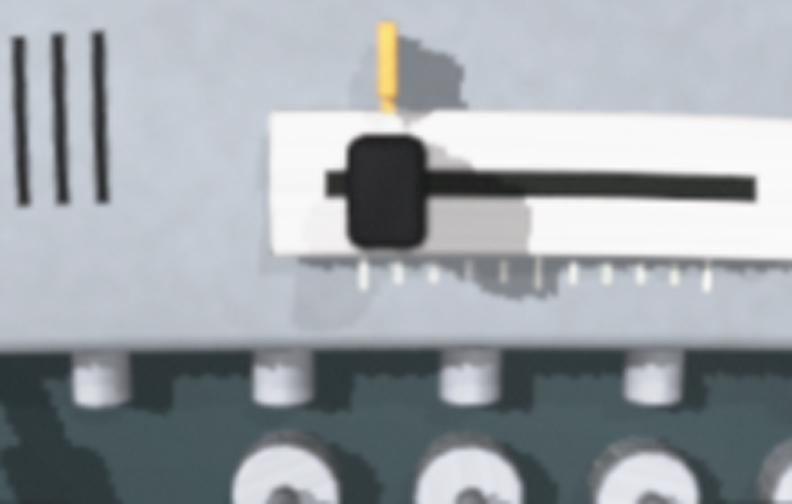

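>>> {"method": "step_arm", "body": {"plan": [[-0.03,-0.12,0,0,0],[-0.08,-0.25,0,0,0],[-0.12,-0.4,0,0,0],[-0.17,-0.55,0,0,0],[-0.22,-0.7,0,0,0],[-0.25,-0.82,0,0,0],[-0.25,-0.895,0,0,0],[-0.25,-0.895,0,0,0],[-0.25,-0.895,0,0,0],[-0.25,-0.895,0,0,0]]}}

```text
time_s: 26.12
tcp_pos: [0.5366, 0.1182, 0.2314]
eef_rot: [179.9, 0.1, 4.2]
contact_force: [-0.6, 0.9, 1.2]
gripper_width: 0.0005
gripper_force: 0.0
```

Run:
```python
from h import *
s=r.get_state();im=snap('wrist','w16');print(s['tcp_pos'],s['eef_rot'])
m=(im[20:228,180:380].max(2)<55).astype(np.uint8)
k,l,st,c=cv2.connectedComponentsWithStats(m)
for i in np.argsort(-st[1:,4])[:4]+1:
    if st[i,4]<150: continue
    x,y,w,h,a=st[i]; p=(c[i][0]+180,c[i][1]+20); q=on('wrist',p,.15,s)
    print('box',x+180,y+20,w,h,a,'c',np.round(p,1),q.round(4))
go([.5803,.1215,.2],4.2)
```

```text
[0.53656222 0.11822982 0.23140351] [1.79936478e+02 1.19586849e-01 4.23237136e+00]
box 249 122 48 50 2255 c [272.8 146.5] [0.5863 0.1255 0.15  ]
tcp [0.5367 0.1178 0.2316] yaw [1.7994e+02 1.0000e-01 4.1900e+00] shares [ 0.175 -0.002  0.126] turn -0.0 deg -0.0
```

>>> {"method": "step_arm", "body": {"plan": [[0.1,-0.005,0,0,0],[0.175,-0.01,0.08,0,0],[0.175,-0.01,0.2,0,0],[0.175,-0.01,0.3,0,0],[0.175,-0.01,0.36,0,0],[0.175,-0.01,0.41,0,0],[0.175,-0.01,0.45,0,0],[0.175,-0.01,0.49,0,0],[0.175,-0.01,0.52,0,0],[0.175,-0.01,0.535,0,0],[0.175,-0.01,0.535,0,0],[0.175,-0.01,0.535,0,0]]}}

```text
time_s: 27.17
tcp_pos: [0.5803, 0.1241, 0.099]
eef_rot: [180.0, -0.0, 4.2]
contact_force: [-0.3, 0.4, 0.8]
gripper_width: 0.0004
gripper_force: 0.0
```

>>> {"method": "step_arm", "body": {"plan": [[0,0,-0.1,0,0],[0,0,-0.25,0,0],[0,0,-0.4,0,0],[-0.1,0,-0.53,0,0],[-0.17,0,-0.535,0,0],[-0.175,0,-0.535,0,0],[-0.175,0,-0.535,0,0],[-0.175,0,-0.535,0,0]]}}

```text
time_s: 27.83
tcp_pos: [0.5366, 0.1211, 0.2331]
eef_rot: [-180.0, -0.1, 4.2]
contact_force: [-0.3, -0.7, -0.3]
gripper_width: 0.0005
gripper_force: 0.0
```

Run:
```python
from h import *
s=r.get_state();im=snap('wrist','w17');print(s['tcp_pos'],s['eef_rot'])
m=(im[20:228,180:380].max(2)<55).astype(np.uint8)
k,l,st,c=cv2.connectedComponentsWithStats(m)
for i in np.argsort(-st[1:,4])[:4]+1:
    if st[i,4]<150: continue
    x,y,w,h,a=st[i]; p=(c[i][0]+180,c[i][1]+20)
    print('box',x+180,y+20,w,h,a,'c',np.round(p,1),[on('wrist',p,z,s).round(4) for z in(.096,.15)])
```

```text
[0.53663119 0.1210502  0.23305946] [-1.79977308e+02 -5.21878136e-02  4.24023438e+00]
box 258 135 39 43 1500 c [277.1 156.9] [array([0.5727, 0.1245, 0.096 ]), array([0.5789, 0.1248, 0.15  ])]
```

```bash
python3 -c "
from h import *
print(workorder.close_job())"
```

```text
the job is handed in; nothing more can be done
None
```

I handed the job in at about 28 s: four baskets stand at nozzles 1–4, measured within about 3 mm of target, the dome is over the movement, the timer is level with the pointer and the lever is caught down; no verdict came back.

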